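# Tip the upended spoon box onto its base and slide it against the stop

## Task

The blue lidded spoon box next to the low wooden stop has been left standing on its end. With the fingertips, push it near the top so that it tips over towards the stop and lies on its bottom with the lid up, then push it along the worktop until its end sits flush against the stop. Only push it, do not pick it up or lift it off the worktop, and leave the other things on the worktop where they are.

Things in the scene. Friction and masses are not known exactly. Their poses are not given: they have to be found in the camera images.
- spoon_box: Loose blue box, lid fixed shut, 0.2 to 0.4 kg, 123 (its x) by 190 (y) by 61 mm (z, bottom to lid top), lid rim +1 mm. Origin: centre of the bottom face; z points out through the lid. Starts standing on its +y end, 192 mm tall and 61 mm thick, bottom face towards the stop, lid away from it, leaning 0.03 rad to the stop. Pushed high on the lid it tips, not slides; lying, z is up and y points away from the stop.
- box_center (a point): Centre of the spoon box, 31 mm above its bottom face: 96 mm above the worktop when it stands on end, 31 mm when it lies on its bottom. (A similar blue box lying with its lid open at the far right of the worktop is not meant.)
- box_front (a point): Centre of the -y end wall of the spoon box (95 mm from the box centre along its -y, 29 mm above its bottom face): the end on top at the start, which comes down nearest the stop and is to be flush against it. A box that meets the stop skew can jam there by friction: square it up on the way.
- end_stop: Low straight wooden stop with two screw heads, fixed to the worktop, 260 (its x) by 22 by 34 mm high. Origin: on the worktop at the middle of its working face, which is its plane y = 0 and looks along its +y to the spoon box. At the start the box's bottom face is 260 to 300 mm in front of it, up to 0.2 rad from parallel.
- pepper_mill: Brown turned pepper mill, 52 mm across, 173 mm high, standing beyond the stop; origin at the centre of its underside. Bystander.
- spice_yellow: Spice jar with yellow cap, 45 mm across, 100 mm high, standing beyond the stop; origin at the centre of its underside. Bystander.
- spice_dark: Spice jar with dark cap, 41 mm across, 104 mm high, standing towards the back of the worktop on its left; origin at the centre of its underside. Bystander.
- lemon: Lemon, 72 mm long, 58 mm high, towards the back of the worktop on its left; origin at its underside. Bystander.
- yoghurt: Yoghurt tub, 72 mm across, 71 mm high, towards the back of the worktop on its left; origin at the centre of its underside. Bystander.

How it is judged:
By the outcome, as a careful person would: the job done as asked, in the order asked, and still so for the second after the job is handed in, with the robot touching nothing.
It also fails if it takes over 45 s, if anything falls off the work surface, if the arm or the gripper's body presses on something with over 40 N, if the wrist force passes 120 N, or if a joint passes its speed limit or range.

## Robot

A 6-joint arm with a two-finger parallel gripper is mounted at the origin on a cart in front of the work surface, level with it; the furniture and walls round the work are solid. World frame = base frame: x ahead of the robot, y to its left, z up, the work surface at z = 0. Lengths are in m, angles in rad, forces in N, time in s.
With the tool pointing down it reaches from about 0.35 to 0.975 m from the base axis. Payload 4.9 kg.
Tool frame: the origin (TCP) lies at the very end of the fingers, on their centre line; the grasp point (between the pads) lies 19 mm behind it; z points along the fingers, y is the line along which they close (so a half turn about z gives the same grasp; the last joint's range is limited). The gripper opens to 85 mm and grips with 20 to 120 N. Pads are 22 mm wide; open, the fingers measure 114 mm over their backs; the gripper's body (76 mm by 85 mm) begins 54 mm behind the grasp point. The pads swing forward as they close: fully open they stand 13 mm farther back than shut.
Start: joints at [-1.24, 0.053, 1.613, -0, 1.476, -0.119], TCP at [0.272, -0.563, 0.211] pointing down, gripper open.
Joint ranges: [-3.01, 3.01], [-1.01, 2.22], [0.06, 2.58], [-1.02, 4.17], [0.09, 2.62], [-3.14, 3.14]. Speed limits (rad/s): [2.57, 2.57, 3.14, 3.14, 3.14, 3.14].

## Interface

Orientations are given as a unit quaternion [w, x, y, z].
In Python, from plant import manip gives the robot as it stands.
- The arm moves only by the tool play_rows, never from a script. Its argument "series" is a list that holds one entry, the list of rows, each a list of 7 numbers: the shift along the world's x, y, z in m, then the turn, a rotation vector about the world's x, y, z in degrees, then the opening, from 0 (shut) to 1 (fully open). In form: [[[dx, dy, dz, rx, ry, rz, grip], ...]]. A call has 1 to 10 rows; each row shifts and turns the commanded pose from where the row before left it; what a row does not reach is not made up. A row lasts 1/10 s, in which the tool goes at most 50 mm and 8.59 degrees, less where a joint would pass 70% of its speed; a pose out of reach is approached as far as the arm can. A call with a gripper value outside its range is refused whole. The fingers move at their own pace and stop on an object; the grip force is fixed at half the most. Time passes only in rows, so rows that do not move let the fingers close. It gives the time, the measured TCP pose, the force, the opening and the grip force at its end, in the units of the state.
- manip.state(): the state, without advancing time (a new reading comes with each control period).
- manip.grab_frame(name): name is "scene" or "top" or "wrist"; returns a dict with "frame" (400x640x3 uint8, blue, green, red), "mtx" (3x3 intrinsics, pixels), "R" (3x3) and "t" (3): a world point X has camera coordinates R X + t. Camera axes: x right, y down, z forward; pixel columns grow to the right and rows downward; lengths in m; the calibration is good to about 2 mm. A picture is of the moment at which its call begins. There is no depth.
- manip.job_done(): hands the job in; it is judged then, once.
The state is a dict: "time": time; "joint_pos": joint angles; "joint_vel": joint speeds; "joint_efforts": joint torques, N m; "tool_pos": TCP position; "tool_rot": TCP orientation; "contact_force": force on the tool from outside, world axes, zero at the start; "ft_torque": the same for the moment, N m; "gripper_width": opening from 0.0 (shut) to 1.0 (fully open); "grasp_force": force on a finger pad.
Only numpy, scipy, OpenCV 4.12 (cv2) and the standard library are available. Lean on these libraries where they do the work, as an engineer would, in place of code of your own. Each camera call takes 0.05 s, during which the arm holds its last target. There are 200 camera calls.

## Working session

There is one attempt and no reset: what is moved stays moved. The work goes in short steps, Python scripts to look and compute and a tool call to move; the robot and the scene stay as the last step left them, time stands still between calls to the robot, and variables do not carry over. Pictures are saved under pics/ and viewed, at most 10 in all, crops included, and the job is handed in when it is done.

Besides the shell and the picture viewer there is one more tool, called after ">>>" by a JSON object that holds its "op" and its "data". play_rows: Moves the arm, as the interface text tells. Its arguments: {"type":"object","properties":{"series":{"type":"array"}},"required":["series"]}

```bash
mkdir -p pics
cat > h.py <<'E'
from plant import manip
import cv2, numpy as np, json
def grab(n,f):
    d=manip.grab_frame(n); cv2.imwrite(f'pics/{f}.png',d['frame'])
    np.savez(f'pics/{f}.npz',**{k:np.array(d[k]) for k in('mtx','R','t')}); return d
def ray(f,px,z):
    c=np.load(f'pics/{f}.npz'); R,t=c['R'],c['t']
    d=R.T@np.linalg.solve(c['mtx'],[*px,1.]); o=-R.T@t
    return o+d*(z-o[2])/d[2]
def proj(f,X):
    c=np.load(f'pics/{f}.npz'); p=c['mtx']@(c['R']@np.array(X,float)+c['t']); return p[:2]/p[2]
E
python3 - <<'E'
from h import *
for n in('scene','top'):
    d=grab(n,n+'0'); print(n,-d['R'].T@d['t'])
s=manip.state();print(s)
E
```

```text
scene [ 0.00641869 -1.17625394  0.70756771]
top [ 0.45589479 -0.32678478  1.28735735]
{'time': 0.1, 'joint_pos': array([-1.24002989e+00,  5.32932358e-02,  1.61416239e+00,  3.52610793e-05,
        1.47600343e+00, -1.19008479e-01]), 'joint_vel': array([ 3.84350081e-05, -8.15723922e-04, -2.39261948e-03, -8.97248166e-04,
       -1.81068130e-03,  7.82576197e-05]), 'joint_efforts': array([-4.05190463e-06, -3.94904566e+01, -3.71362567e+01, -1.58281491e-04,
        3.95813418e-03, -1.32842200e-05]), 'tool_pos': array([ 0.2715348 , -0.56226409,  0.21018111]), 'tool_rot': array([-9.29830948e-04,  9.74819161e-01,  2.22994917e-01, -8.11704409e-05]), 'contact_force': array([-0.17178755, -0.43789435, -0.26393713]), 'ft_torque': array([ 0.02972064, -0.03871426, -0.01238507]), 'grasp_force': 0.0, 'gripper_width': 1.0024059599936248}
```

View pics/scene0.png

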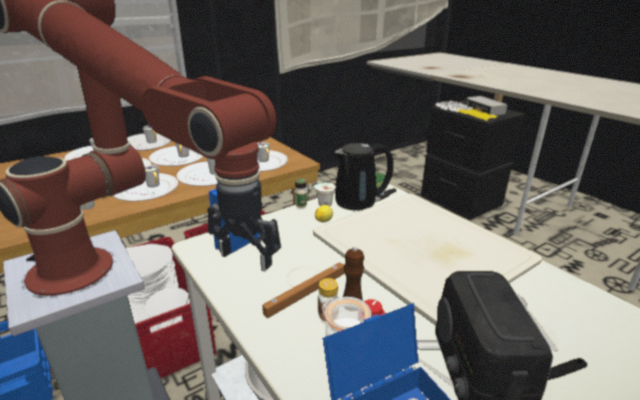

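View pics/top0.png

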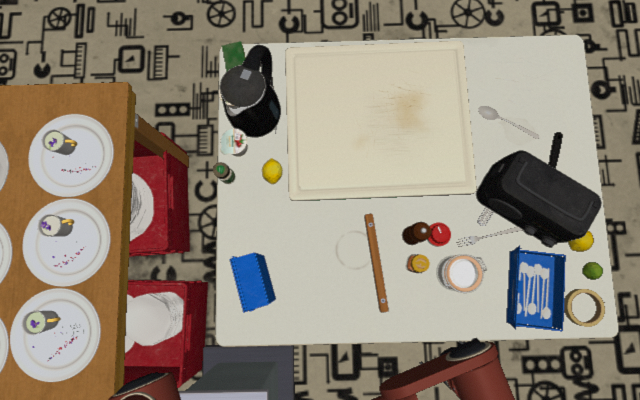

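Top view: the standing box shows at (252,281), left of the stop, which runs from (370,214) to (383,311). There is a faint ring at (352,250). The box has to be pushed right in the image, which is world −y.

Run:
```python
from h import *
f=cv2.imread('pics/top0.png'); hsv=cv2.cvtColor(f,cv2.COLOR_BGR2HSV)
def quad(m,z,roi):
    k=np.zeros_like(m); x0,y0,x1,y1=roi; k[y0:y1,x0:x1]=m[y0:y1,x0:x1]
    c=max(cv2.findContours(k,0,2)[0],key=cv2.contourArea); r=cv2.minAreaRect(c)
    p=cv2.boxPoints(r); print('rect',r); print(np.round([ray('top0',q,z) for q in p],3))
quad(cv2.inRange(hsv,(95,100,40),(125,255,255)),.192,(215,235,300,330))
quad(cv2.inRange(hsv,(3,100,50),(20,255,220)),.034,(350,205,395,320))
for q in [(217,345),(219,42),(336,250),(370,250),(352,233),(352,267)]: print(q,ray('top0',q,0).round(3))
a=cv2.resize(f[200:350,210:410],None,fx=4,fy=4,interpolation=cv2.INTER_CUBIC); cv2.imwrite('pics/crop0.png',a)
```

```text
rect ((252.3577117919922, 280.8115234375), (56.13170623779297, 34.117549896240234), 74.74488067626953)
[[ 0.489 -0.097  0.192]
 [ 0.507 -0.173  0.192]
 [ 0.384 -0.206  0.192]
 [ 0.366 -0.131  0.192]]
rect ((376.0849304199219, 262.56805419921875), (98.7960205078125, 8.007864952087402), 80.6900634765625)
[[ 0.601 -0.426  0.034]
 [ 0.604 -0.448  0.034]
 [ 0.349 -0.479  0.034]
 [ 0.346 -0.458  0.034]]
(217, 345) [ 0.268 -0.028  0.   ]
(219, 42) [ 1.125 -0.023  0.   ]
(336, 250) [ 0.509 -0.349  0.   ]
(370, 250) [ 0.507 -0.441  0.   ]
(352, 233) [ 0.555 -0.394  0.   ]
(352, 267) [ 0.463 -0.391  0.   ]
```

View pics/crop0.png

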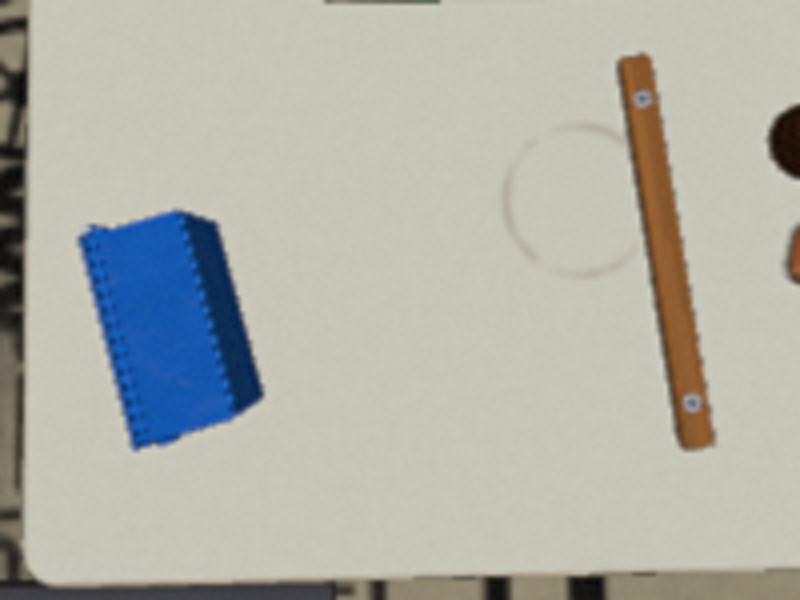

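Crop: the box's top face has its lid edge from crop (82,237) to (133,448) and its bottom-face edge from (180,212) to (240,410). The floor edge runs from (216,222) to (263,395). The ring is only a stain.

Run:
```python
from h import *
P=lambda c,z: ray('top0',(c[0]/4+210-.4,c[1]/4+200-.4),z)
for n,c,z in [('lidA',(82,237),.191),('lidB',(133,448),.191),('botA',(180,212),.191),('botB',(240,410),.191),('floorA',(216,222),0),('floorB',(263,395),0)]: print(n,P(c,z).round(3))
```

```text
lidA [ 0.487 -0.1    0.191]
lidB [ 0.368 -0.13   0.191]
botA [ 0.5   -0.157  0.191]
botB [ 0.387 -0.191  0.191]
floorA [ 0.5   -0.152  0.   ]
floorB [ 0.385 -0.183  0.   ]
```

>>> {"op": "play_rows", "data": {"series": [[[0,0.01,0.03,0,0,8,1],[0.01,0.045,0.03,0,0,8,1],[0.015,0.045,0.02,0,0,8,1],[0.015,0.045,0,0,0,8,1],[0.015,0.045,0,0,0,8,1],[0.015,0.045,0,0,0,8,1],[0.015,0.045,0,0,0,8,1],[0.015,0.045,0,0,0,8,1],[0.015,0.045,0,0,0,8,1],[0.015,0.045,0,0,0,7,1]]]}}

```text
time: 1.1
tool_pos: [0.4004, -0.1513, 0.2876]
tool_rot: [-0.0, 0.608, 0.794, 0.0]
contact_force: [-0.3, -0.4, -0.7]
gripper_width: 0.999
grasp_force: 0.0
```

>>> {"op": "play_rows", "data": {"series": [[[0.008,0.04,0,0,0,0,1],[0.006,0.038,0,0,0,0,1],[0,0,0,0,0,0,1],[0,0,-0.04,0,0,0,1],[0,0,-0.04,0,0,0,1],[0,0,-0.04,0,0,0,1],[0,0,-0.02,0,0,0,1],[0,0,0,0,0,0,1]]]}}

```text
time: 1.9
tool_pos: [0.4115, -0.0749, 0.1436]
tool_rot: [-0.004, 0.611, 0.792, -0.001]
contact_force: [1.1, 1.0, -0.1]
gripper_width: 1.003
grasp_force: 0.0
```

Run:
```python
from h import *
d=grab('top','top1')
cv2.imwrite('pics/crop1.png',cv2.resize(d['frame'][200:350,210:410],None,fx=4,fy=4,interpolation=cv2.INTER_CUBIC))
s=manip.state();print(s['tool_pos'],s['contact_force'])
```

```text
[ 0.41308248 -0.07535624  0.14633378] [ 0.7332713  -0.23901867  1.31905504]
```

View pics/crop1.png

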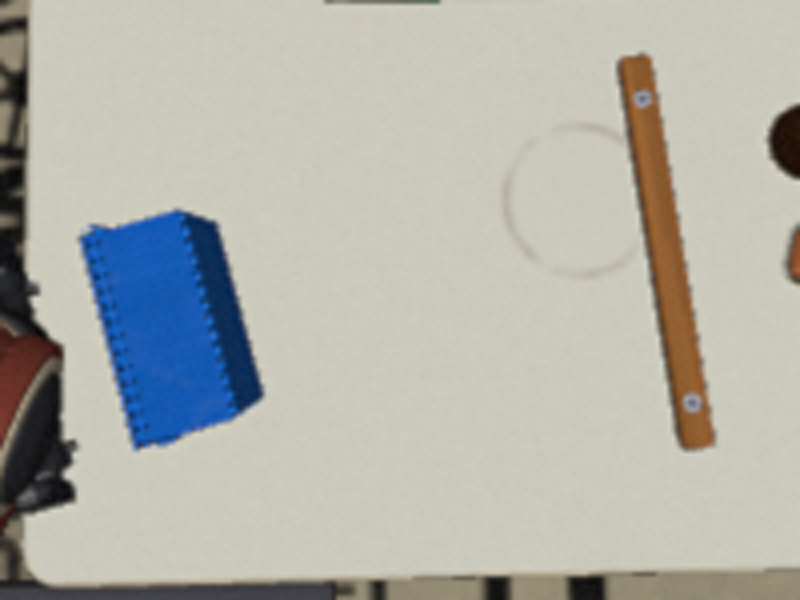

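The box hasn't moved. The fingers straddle its lid side, at crop (30,290) and (60,475). I'll push now.

>>> {"op": "play_rows", "data": {"series": [[[0.003,-0.01,0,0,0,0,1],[0.003,-0.01,0,0,0,0,1],[0.002,-0.008,0,0,0,0,1],[0.002,-0.006,0,0,0,0,1],[0.002,-0.006,0,0,0,0,1],[0.002,-0.008,0,0,0,0,1],[0.002,-0.008,0,0,0,0,1]]]}}

```text
time: 2.65
tool_pos: [0.4306, -0.1318, 0.148]
tool_rot: [0.0, 0.61, 0.792, -0.0]
contact_force: [0.4, 0.2, 1.2]
gripper_width: 0.999
grasp_force: 0.2
```

Run:
```python
from h import *
d=grab('top','top2')
cv2.imwrite('pics/crop2.png',cv2.resize(d['frame'][200:350,210:410],None,fx=3,fy=3,interpolation=cv2.INTER_CUBIC))
s=manip.state();print(s['tool_pos'],s['contact_force'])
```

```text
[ 0.43076342 -0.13281327  0.14807141] [-0.69571381  0.25973447  0.97955564]
```

View pics/crop2.png

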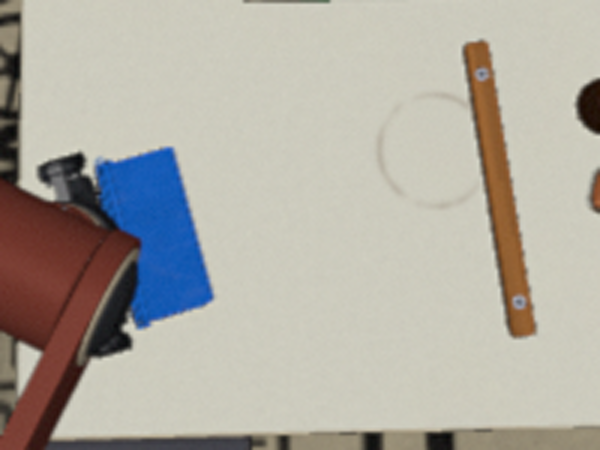

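The box is tilting: its top edge has moved to crop x≈175–210 and the fingers are against the lid. I'll keep pushing until it overbalances.

>>> {"op": "play_rows", "data": {"series": [[[0.002,-0.008,0,0,0,0,1],[0.002,-0.008,0,0,0,0,1],[0.002,-0.008,0,0,0,0,1],[0.002,-0.008,0,0,0,0,1],[0.002,-0.006,0,0,0,0,1],[0,0,0,0,0,0,1],[0,0,0,0,0,0,1],[0,0,0,0,0,0,1]]]}}

```text
time: 3.5
tool_pos: [0.4403, -0.169, 0.1479]
tool_rot: [-0.0, 0.61, 0.792, 0.0]
contact_force: [0.4, 0.0, -0.1]
gripper_width: 0.998
grasp_force: 0.0
```

Run:
```python
from h import *
d=grab('top','top3')
cv2.imwrite('pics/crop3.png',cv2.resize(d['frame'][200:350,210:410],None,fx=4,fy=4,interpolation=cv2.INTER_CUBIC))
s=manip.state();print(s['tool_pos'],s['contact_force'])
```

```text
[ 0.44032974 -0.16892898  0.14793839] [ 0.13700841 -0.54784585 -0.1484808 ]
```

View pics/crop3.png

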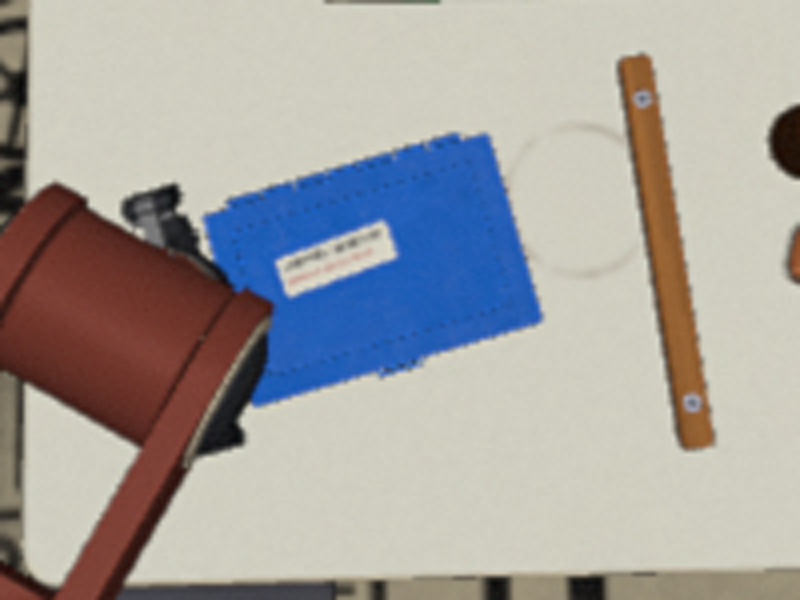

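The box now lies lid up. Its corners in the crop are (490,135), (541,320), (257,404) and (205,213).

Run:
```python
from h import *
P=lambda c,z: ray('top3',(c[0]/4+210-.4,c[1]/4+200-.4),z)
for c in [(490,135),(541,320),(257,404),(205,213)]: print(P(c,.062).round(3))
```

```text
[ 0.55  -0.339  0.062]
[ 0.431 -0.368  0.062]
[ 0.383 -0.186  0.062]
[ 0.504 -0.153  0.062]
```

>>> {"op": "play_rows", "data": {"series": [[[-0.01,0.035,0,0,0,0,1],[-0.01,0.035,0,0,0,0,1],[0,0,-0.04,0,0,0,1],[0,0,-0.04,0,0,0,1],[0,0,-0.04,0,0,0,1],[0,0,-0.016,0,0,0,1],[0,0,0,0,0,0,1]]]}}

```text
time: 4.25
tool_pos: [0.4175, -0.0977, 0.0089]
tool_rot: [-0.003, 0.61, 0.792, -0.001]
contact_force: [-0.4, 0.3, -0.1]
gripper_width: 1.001
grasp_force: 0.0
```

>>> {"op": "play_rows", "data": {"series": [[[0.009,-0.024,0,0,0,0,1],[0.009,-0.024,0,0,0,0,1],[0.003,-0.01,0,0,0,0,1],[0.001,-0.006,0,0,0,0,1],[0.001,-0.006,0,0,0,-1,1],[0.001,-0.007,0,0,0,-1,1],[0.001,-0.007,0,0,0,-1,1],[0.001,-0.007,0,0,0,-1,1],[0.001,-0.007,0,0,0,-1,1],[0,0,0,0,0,0,1]]]}}

```text
time: 5.25
tool_pos: [0.4472, -0.1986, 0.0119]
tool_rot: [0.0, 0.645, 0.764, -0.001]
contact_force: [-0.4, -1.1, 0.1]
gripper_width: 1.001
grasp_force: 0.0
```

Run:
```python
from h import *
d=grab('top','top4')
cv2.imwrite('pics/crop4.png',cv2.resize(d['frame'][200:350,210:410],None,fx=4,fy=4,interpolation=cv2.INTER_CUBIC))
s=manip.state();print(s['tool_pos'],s['tool_rot'],s['contact_force'])
```

```text
[ 0.44696414 -0.19818516  0.01165528] [ 6.16930005e-05  6.44639268e-01  7.64486480e-01 -7.95239169e-04] [-0.12679062  0.14968532  0.12330304]
```

View pics/crop4.png

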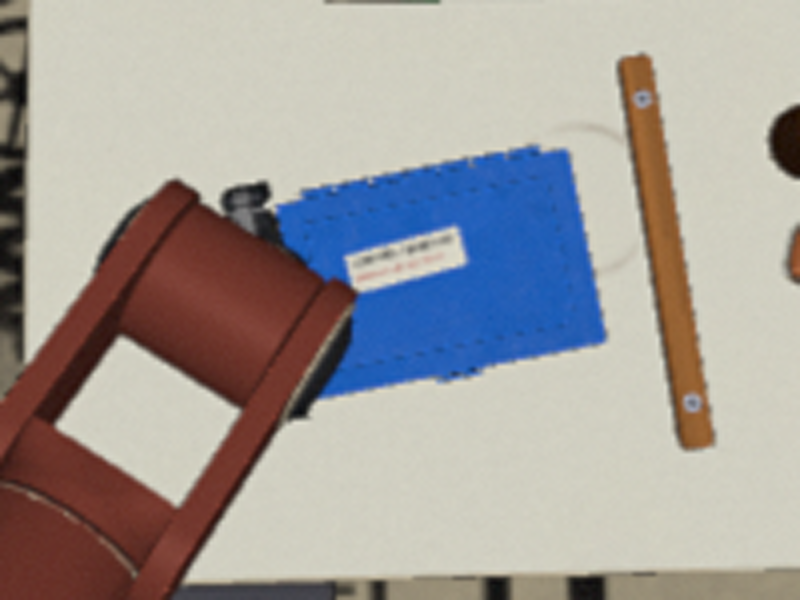

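The box follows the fingers and is nearly parallel to the stop: its edge slopes 0.18 in the image against 0.163 for the stop. About 44 mm remain.

>>> {"op": "play_rows", "data": {"series": [[[0.001,-0.006,0,0,0,-1,1],[0.001,-0.006,0,0,0,-1,1],[0.001,-0.006,0,0,0,-0.5,1],[0.001,-0.006,0,0,0,0,1],[0.001,-0.006,0,0,0,0,1],[0.001,-0.005,0,0,0,0,1],[0,-0.003,0,0,0,0,1],[0,0,0,0,0,0,1]]]}}

```text
time: 6.1
tool_pos: [0.4536, -0.236, 0.0123]
tool_rot: [0.001, 0.661, 0.75, -0.0]
contact_force: [-0.4, 0.3, 0.3]
gripper_width: 0.998
grasp_force: 0.0
```

>>> {"op": "play_rows", "data": {"series": [[[0,-0.002,0,0,0,0,1],[0,-0.002,0,0,0,0,1],[0,-0.002,0,0,0,0,1],[0,0,0,0,0,0,1]]]}}

```text
time: 6.5
tool_pos: [0.4536, -0.2414, 0.0122]
tool_rot: [0.0, 0.661, 0.751, 0.0]
contact_force: [0.3, 2.2, 2.3]
gripper_width: 1.003
grasp_force: 1.2
```

>>> {"op": "play_rows", "data": {"series": [[[0,-0.001,0,0,0,0,1],[0,-0.001,0,0,0,0,1],[0,0,0,0,0,0,1]]]}}

```text
time: 6.8
tool_pos: [0.4535, -0.2418, 0.0121]
tool_rot: [-0.001, 0.661, 0.75, 0.001]
contact_force: [-0.1, 7.8, 5.9]
gripper_width: 0.995
grasp_force: 4.3
```

Run:
```python
from h import *
d=grab('top','top5')
cv2.imwrite('pics/crop5.png',cv2.resize(d['frame'][220:320,290:400],None,fx=6,fy=6,interpolation=cv2.INTER_CUBIC))
s=manip.state();print(s['tool_pos'],s['tool_rot'],s['contact_force'],s['ft_torque'])
```

```text
[ 0.45356217 -0.24177423  0.01217875] [-0.00102878  0.66084803  0.75051817  0.00114033] [0.06950774 7.68889351 4.69916726] [1.20880705 0.00737159 0.0699675 ]
```

View pics/crop5.png

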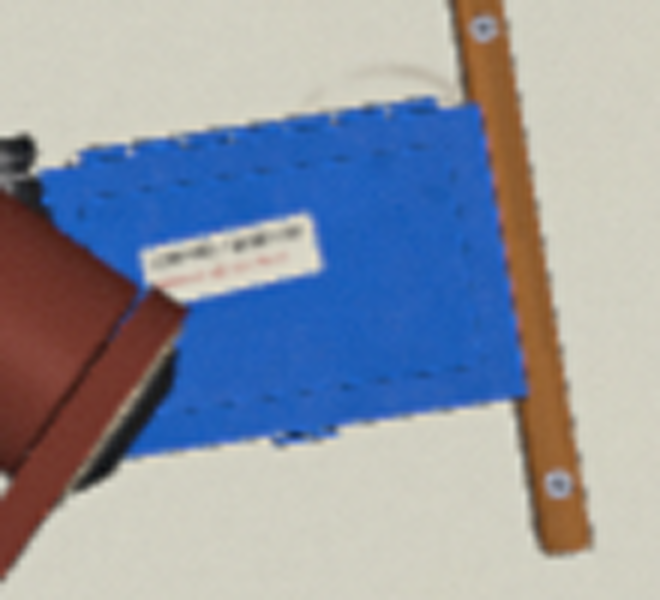

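The box is seated against the stop: its edge, crop (480,105) to (525,395), slopes 0.155 and the stop 0.156. I'll press a little more to seat it fully, then retreat.

>>> {"op": "play_rows", "data": {"series": [[[0,-0.001,0,0,0,0,1],[0,-0.001,0,0,0,0,1],[0,0,0,0,0,0,1],[0,0,0,0,0,0,1]]]}}

```text
time: 7.25
tool_pos: [0.4535, -0.2418, 0.0121]
tool_rot: [-0.003, 0.661, 0.75, 0.003]
contact_force: [-0.6, 15.6, 8.2]
gripper_width: 0.999
grasp_force: 7.7
```

>>> {"op": "play_rows", "data": {"series": [[[0,0.003,0,0,0,0,1],[-0.001,0.006,0,0,0,0,1],[-0.003,0.02,0,0,0,0,1],[-0.005,0.04,0,0,0,0,1],[-0.005,0.04,0,0,0,0,1],[0,0.02,0,0,0,0,1],[0,0,0.05,0,0,0,1],[0,0,0.05,0,0,0,1],[0,0,0.05,0,0,0,1],[0,0,0,0,0,0,1]]]}}

```text
time: 8.25
tool_pos: [0.4436, -0.1174, 0.1707]
tool_rot: [0.008, 0.661, 0.751, 0.002]
contact_force: [1.0, 0.8, -0.2]
gripper_width: 1.002
grasp_force: 0.0
```

Run:
```python
from h import *
d=grab('top','top6')
cv2.imwrite('pics/crop6.png',cv2.resize(d['frame'][200:330,270:450],None,fx=4,fy=4,interpolation=cv2.INTER_CUBIC))
f=d['frame']; hsv=cv2.cvtColor(f,cv2.COLOR_BGR2HSV); m=cv2.inRange(hsv,(95,100,40),(125,255,255)); m[:,:285]=0;m[:,400:]=0
rows=np.arange(242,284); x=[np.where(m[r])[0].max() for r in rows]
print('box edge',np.polyfit(rows,x,1))
b=cv2.inRange(hsv,(3,100,50),(20,255,220)); b[:,:350]=0;b[:,395:]=0
rows=np.arange(220,305); x=[np.where(b[r])[0].max() for r in rows]; print('stop far edge',np.polyfit(rows,x,1))
```

```text
box edge [1.63357913e-01 3.30118548e+02]
stop far edge [1.63631034e-01 3.36669846e+02]
```

View pics/crop6.png

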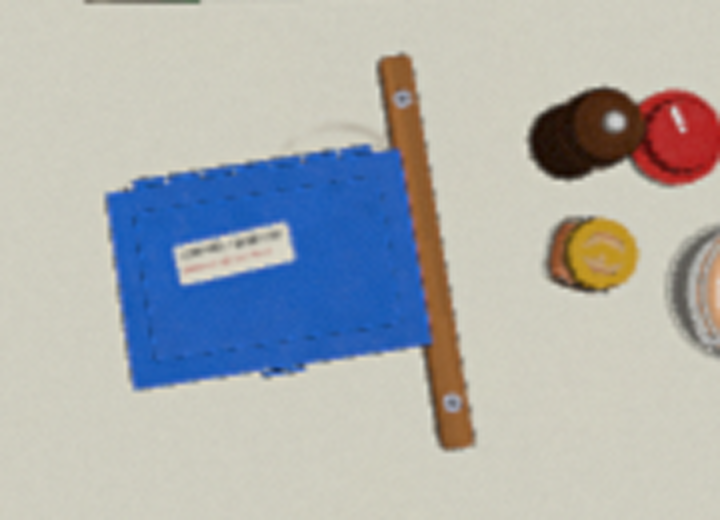

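The box sits flush and parallel (edge slopes 0.1634 and 0.1636), lid up. The arm is clear and the other things haven't moved.

```bash
python3 -c "
from plant import manip
print(manip.job_done())"
```

```text
the job is handed in; nothing more can be done
None
```

The spoon box was tipped over towards the stop, lies lid up with its end flush against it, and the job is handed in (about 8 s of robot time, peak push force seen about 16 N).

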